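# Lock the vise barrel

## Robot

A 7-joint arm with a two-finger parallel gripper is mounted at the origin on the work surface. World frame = base frame: x ahead of the robot, y to its left, z up, the work surface at z = 0. Lengths are in mm, angles in rad, forces in N, time in s.
With the tool pointing down it reaches from about 425 to 975 mm from the base axis. Payload 16.7 kg.
Tool frame: the origin (TCP) lies at the very end of the fingers, on their centre line; the grasp point (between the pads) lies 19 mm behind it; z points along the fingers, x is the direction in which the jaws open and shut, and the axes are right-handed (so a half turn about z gives the same grasp; the last joint's range is limited). The gripper opens to 85 mm and grips with 20 to 120 N. Pads are 22 mm wide; open, the fingers measure 114 mm over their backs; the gripper's body (76 mm by 85 mm) begins 54 mm behind the grasp point. The pads swing forward as they close: fully open they stand 13 mm farther back than shut.
Start: joints at [1.034, 0.426, 0.074, 1.606, -0.034, 1.111, -0.067], TCP at [255.219, -624.851, 231.302] pointing down, gripper open.
Joint ranges: [-2.85, 2.85], [-0.5, 2.14], [-1.23, 1.37], [0.21, 2.46], [-1.02, 4.16], [0.16, 2.05], [-2.73, 2.73]. Speed limits (rad/s): [1.89, 1.89, 2.39, 2.39, 3.01, 3.01, 3.01].

## Interface

Orientations are given as a unit quaternion [x, y, z, w].
In Python, from cell import observe, camera, get_calibration, sign_off gives the robot as it stands. The module is installed in compiled form; this text tells all that it offers.
- The arm moves only by the shell command python3 -m creep 'ROWS'. ROWS is text: rows parted by semicolons, each of 7 numbers parted by spaces: the turn, a rotation vector about the world's x, y, z normalised to -1 to 1, where 1 is 8 degrees, then the shift along the world's x, y, z normalised to -1 to 1, where 1 is 2.5 cm, then the opening in per cent of the stroke, from 0 (shut) to 100 (fully open). A call has 1 to 8 rows; each row shifts and turns the pose as measured when the row begins; what a row does not reach is not made up. A row lasts 1/8 s, in which the tool goes at most 62.5 mm and 10.7 degrees, less where a joint would pass 70% of its speed; a pose out of reach is approached as far as the arm can. A call with a number of a shift or a turn outside -1 to 1 is refused whole. A call with a gripper value outside its range is refused whole. The fingers move at their own pace and stop on an object; the grip force is fixed at half the most. Time passes only in rows, so rows that do not move let the fingers close. It gives the time, the measured TCP pose, the force and the opening at its end, in the units of the state.
- observe(): the state, without advancing time (a new reading comes with each control period).
- camera(name): name is "side" or "top"; returns (picture, depth): 400x640x3 uint8, red, green, blue; 400x640 float32, mm along the optical axis (not along the pixel's ray), 0 where there is no reading.
- get_calibration(name): a dict with "fov_y" (degrees; the focal length in pixels is half the picture's height over the tangent of half this angle, whatever the lens; pixels are square), "cx", "cy" (the principal point, pixels), "k1" (the pictures are not rectified: a ray, as slopes to the right and down, at radius r is drawn at 1 + k1 r^2 times it, then the intrinsics apply), "T" (4x4, takes a point from camera to world coordinates). Camera axes: x right, y up, looking along -z (the intrinsics and any distortion apply to the point x, -y, -z); pixel columns grow to the right and rows downward; lengths in mm; the calibration is good to about 2 mm. A picture is of the moment at which its call begins. get_calibration takes no time and is no camera call.
- sign_off(): hands the job in, once; it reports no verdict.
The state is a dict: "clock": time; "joint_positions": joint angles; "joint_velocities": joint speeds; "effort": joint torques, N m; "ee_pos": TCP position; "ee_rot": TCP orientation; "contact_force": force on the tool from outside, world axes, zero at the start; "wrist_torque": the same for the moment, N m; "width": opening from 0.0 (shut) to 1.0 (fully open).
Only numpy, scipy, OpenCV 4.12 (cv2) and the standard library are available. Lean on these libraries where they do the work, as an engineer would, in place of code of your own. Each camera call takes 0.05 s, during which the arm holds its last target. There are 200 camera calls.

## Task

Lock the fly-tying vise: turn its barrel (the jaw arm makes a good lever) until the fork on it faces the sliding bolt, push the bolt fully home between the pins of the fork so that the barrel is held still, and only then turn the knurled lock ring, which carries a handle bar, clockwise until it is fully tight. A jar stands in the way of the bar: get it out of the way so that the bar never strikes it, and leave it standing upright on the table. Leave the bolt home, and do not disturb the other things on the table.

Things in the scene. Friction and masses are not known exactly. Their poses are not given: they have to be found in the camera images.
- stand: Fly-tying vise stand, fixed. Origin: on its vertical turning axis, at table height. Angles named here are anticlockwise seen from above, from this frame's +x. Dark base 120 mm across, 14 mm high; housing up to z 46 mm; above it the knurled lock ring (92 mm across, z 47 to 65 mm), then the barrel: fork tab (z 67 to 75 mm), stem and hub (42 mm across, up to z 126 mm).
- bracket (a point): Top middle of the bolt's bracket, a fixed dark block along the stand's +y: 66 to 132 mm from the axis, 40 mm wide, 76 mm high, with two guide cheeks on it up to z 88 mm, between which the bolt slides.
- fork (a point): Middle of the barrel's fork: two upright steel pins on a flat tab, 12 mm across, z 74 to 92 mm, 39 mm from the axis, 18 mm apart in the clear. It must face the bolt (stand's +y).
- barrel (a joint): Turn of the barrel in its housing, rad, positive anticlockwise seen from above, range -1.0 to 0.5. At 0 the fork squarely faces the bolt. The jaw arm points to 210 deg + barrel in the stand's frame. Starts between -0.70 and -0.35. Turns lightly (about 0.1 N m) and stays where it is left; the lock ring rides along with it.
- bolt (a joint): Travel of the sliding bolt towards the axis, m: 0 drawn back (at the start), 0.030 fully home. Friction about 2 N. At home its round nose (14 mm across) sits between the fork's pins, 2 mm to spare each side, and stops the barrel turning. A fork up to 10 deg off is drawn into line as the nose enters.
- lock_ring (a joint): Turn of the lock ring on the barrel, relative to the barrel, rad, positive clockwise from above = tightening; 0 slack, 1.8 tight (hard end). Starts 0.25 to 0.6. Stiff (0.3 N m), stiffer than the barrel in its housing, so a barrel that is not held turns with the ring. The handle bar points to 43.1 deg + barrel - lock_ring in the stand's frame.
- handle_bar: The lock ring's straight, level steel handle bar: 10 mm thick, centre line 56 mm above the table, reaching out to 104 mm from the axis, with a black ball 16 mm across at its end. Its body origin lies on the stand's axis at table height.
- bar_mid (a point): Point on the handle bar's centre line, 85 mm from the axis, 56 mm above the table: a place to push it sideways.
- jaw_arm (a point): Point on the centre line of the jaw arm, 75 mm from the axis, 114 mm above the table. The arm is level and points straight out from the axis to 103 mm; 14 mm wide and 16 mm high out to 80 mm, then 8 mm wide.
- bolt_knob (a point): Middle of the bolt's upright black knob: 18 mm across, z 89 to 115 mm; 122 mm from the axis along the stand's +y when drawn back, 92 mm when home.
- jar: Glass jar with a black lid, 50 mm across, 70 mm high, 0.11 to 0.22 kg, standing beside the stand in the handle bar's way, about 97 mm from the axis at about -58 deg in the stand's frame. Origin: centre of its underside.
- jar_mid (a point): Centre of that jar, half-way up (35 mm above the table).
- mug: Bystander, loose: blue open cup, 74 mm across, 85 mm high. Origin: centre of its underside; stands 150 mm or more from the stand's axis.
- bottle: Bystander, loose: plain white bottle with white cap, 52 mm across, 125 mm high. Origin: centre of its underside; stands 150 mm or more from the stand's axis.
- spool: Bystander, loose: wooden thread spool standing on end, 54 mm across, 58 mm high. Origin: centre of its underside; stands 150 mm or more from the stand's axis.
- wide_jar: Bystander, loose: amber jar with metal lid, 72 mm across, 65 mm high. Origin: centre of its underside; stands 150 mm or more from the stand's axis.
- small_jar: Bystander, loose: small clear jar with black lid, 44 mm across, 55 mm high (not the one in the handle's way). Origin: centre of its underside; stands 150 mm or more from the stand's axis.
- funnel: Bystander, loose: brass hair stacker, 42 mm across, 66 mm high. Origin: centre of its underside; stands 150 mm or more from the stand's axis.
Mind the look-alikes: they are no part of the job. What is shaped like the jar but pink or turquoise is not meant.

How it is judged:
By the outcome, as a careful person would: the job done as asked, in the order asked, and still so for the second after the job is handed in, with the robot touching nothing.
It also fails if it takes over 69 s, if anything falls off the work surface, if the arm or the gripper's body presses on something with over 40 N, if the wrist force passes 120 N, or if a joint passes its speed limit or range.

## Working session

There is one attempt and no reset: what is moved stays moved. The work goes in short steps, Python scripts to look and compute and a shell command to move; the robot and the scene stay as the last step left them, time stands still between calls to the robot, and variables do not carry over. Pictures are saved under pics/ and viewed, about 8 in all and at most 12, crops included, and the job is handed in when it is done.

```bash
mkdir -p pics
cat > h.py <<'E'
import numpy as np, cv2
from cell import observe, camera, get_calibration, sign_off
def K(n):
    c=get_calibration(n); f=200/np.tan(np.radians(c["fov_y"])/2); return c,f
def snap(n,tag):
    p,d=camera(n); np.savez(f"pics/{tag}.npz",p=p,d=d); cv2.imwrite(f"pics/{tag}.png",p[:,:,::-1]); return p,d
def rays(n,u,v):
    c,f=K(n); xd=(np.asarray(u,float)-c["cx"])/f; yd=(np.asarray(v,float)-c["cy"])/f
    x,y=xd.copy(),yd.copy()
    for _ in range(20):
        s=1+c["k1"]*(x*x+y*y); x,y=xd/s,yd/s
    return x,y,np.asarray(c["T"],float)
def pt(n,u,v,depth):
    x,y,T=rays(n,u,v); d=np.asarray(depth,float)
    P=np.stack([x*d,-y*d,-d,np.ones_like(d)],-1); return (P@T.T)[...,:3]
def ptz(n,u,v,z):
    x,y,T=rays(n,u,v); D=np.stack([x,-y,-np.ones_like(x)],-1)@T[:3,:3].T; o=T[:3,3]
    return o+D*((z-o[2])/D[...,2])[...,None]
def cloud(n,d):
    v,u=np.mgrid[:400,:640]; return pt(n,u,v,d)
def proj(n,P):
    c,f=K(n); q=np.linalg.inv(c["T"])@np.append(P,1); x,y=q[0]/-q[2],-q[1]/-q[2]; s=1+c["k1"]*(x*x+y*y); return c["cx"]+f*s*x,c["cy"]+f*s*y
E
python3 - <<'E'
from h import *
for n in("side","top"):
    p,d=snap(n,n+"0"); c,f=K(n); print(n,f,c)
s=observe(); print(s["clock"],s["ee_pos"],s["ee_rot"],s["contact_force"],s["width"])
E
```

```text
side 384.64210931173153 {'fov_y': 54.9456043013279, 'cx': 311.77356894045823, 'cy': 202.26261414382398, 'k1': 0.0004395913363026388, 'T': array([[-9.59438402e-01,  1.94836516e-01, -2.03756434e-01,
         4.37658672e+02],
       [-2.81705684e-01, -6.90644398e-01,  6.66072235e-01,
         5.13336720e+02],
       [-1.09480459e-02,  6.96454627e-01,  7.17517312e-01,
         6.44200393e+02],
       [ 0.00000000e+00,  0.00000000e+00,  0.00000000e+00,
         1.00000000e+00]])}
top 462.94562089057996 {'fov_y': 46.73025171001755, 'cx': 317.96330625169963, 'cy': 200.06272596087655, 'k1': -0.05306477781856157, 'T': array([[-1.32652457e-02,  9.92864210e-01, -1.18510308e-01,
         4.77502918e+02],
       [-9.99729398e-01, -1.09042986e-02,  2.05481555e-02,
         2.01752219e+01],
       [ 1.91092564e-02,  1.18750815e-01,  9.92740188e-01,
         9.88232367e+02],
       [ 0.00000000e+00,  0.00000000e+00,  0.00000000e+00,
         1.00000000e+00]])}
0.1 [ 255.0886744  -624.55027245  230.68239796] [ 8.30104236e-01 -5.57607939e-01 -5.12386381e-04 -2.85094280e-04] [-0.15946963 -0.51145535 -0.33048122] 0.9987502682877746
```

View pics/top0.png

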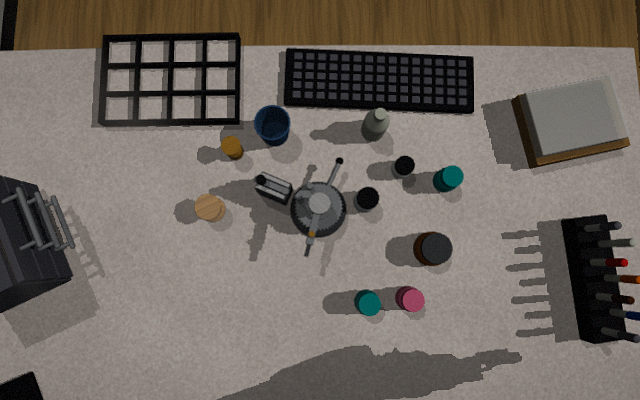

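View pics/side0.png

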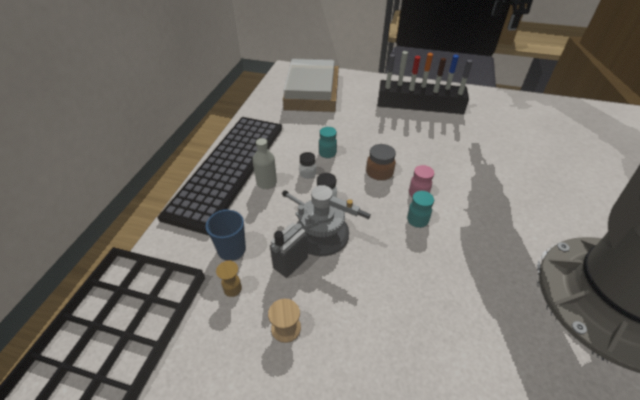

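Top view: the vise is at (319,205), with the bracket at (273,187), the bar's ball at (340,160) and the jaw arm tip at (308,252). Candidates for the jar are the black lid at (368,198) beside the stand, the small jar at (404,165), turquoise at (449,178) and (368,302), and pink (410,299). I choose (368,198) and will check it in a crop.

Run:
```python
from h import *
z=np.load("pics/top0.npz"); p,d=z["p"],z["d"]; C=cloud("top",d)
cr=cv2.resize(p[130:280,220:460,::-1],None,fx=3.2,fy=3.2,interpolation=cv2.INTER_CUBIC); cv2.imwrite("pics/crop0.png",cr)
def lid(u,v,r,zl,h):
    Q=C[v-r:v+r,u-r:u+r].reshape(-1,3); Q=Q[abs(Q[:,2]-zl)<h]; return np.round(np.r_[Q.mean(0),(Q.max(0)-Q.min(0))[:2],len(Q)],1)
print("jar",lid(368,198,20,70,6)); print("smalljar",lid(404,165,16,55,6))
print("hub",lid(319,203,20,126,5))
print("widejar",lid(433,248,24,65,5)); print("bottle",lid(377,120,25,122,8)); print("mug",lid(272,124,28,85,6)); print("spool",lid(208,207,20,58,5)); print("funnel",lid(231,147,20,66,5))
print("bracket",lid(273,187,26,88,5))
print("ball",ptz("top",339.5,160.5,60)," jawtip",ptz("top",308,252,120))
print("depth table",C[330,500],C[300,250])
```

```text
jar [590.9 -98.   69.   43.3  42.9 384. ]
smalljar [ 660.  -178.8   54.    38.5   39.7  288. ]
hub [571.9   2.1 124.7  54.7  39.6 414. ]
widejar [ 489.2 -235.4   64.4   62.    63.1  771. ]
bottle [ 747.  -119.5  123.5   23.6   23.7  136. ]
mug [745.3  91.7  83.6  74.   72.6 247. ]
spool [577.5 224.8  56.8  53.2  53.4 543. ]
funnel [702.1 177.8  65.1  38.7  39.6 297. ]
bracket [612.3  87.3  87.9  54.3  86.6 419. ]
ball [669.24336362 -44.13301053  60.        ]  jawtip [483.82653248  22.07879678 120.        ]
depth table [ 313.48078529 -383.12273646   -0.46127103] [385.77065744 145.31117724  -1.55901061]
```

View pics/crop0.png

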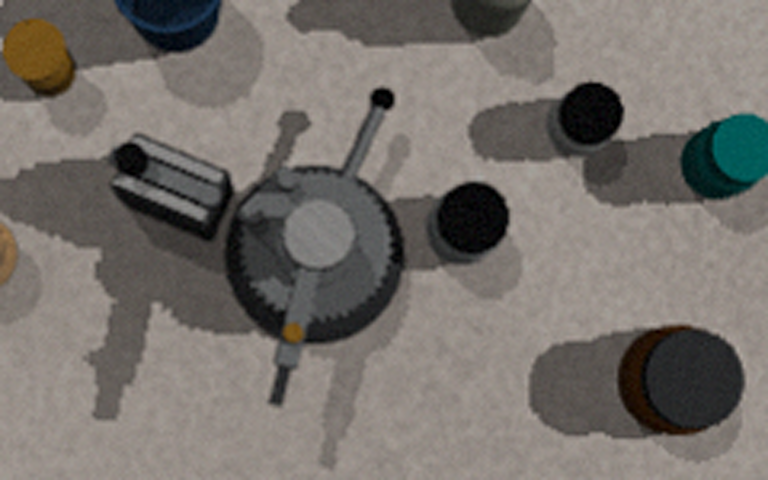

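Run:
```python
from h import *
g=lambda a,b,z: ptz("top",220+a/3.2,130+b/3.2,z)[:2]
z=np.load("pics/top0.npz"); C=cloud("top",z["d"])
Q=C[180:225,300:340].reshape(-1,3); Q=Q[(Q[:,2]>122)]; 
c,r=cv2.minEnclosingCircle(Q[Q[:,0]>560][:,:2].astype(np.float32)); print("hub circ",c,r)
ax0=g(319,233,126); print("hub px",ax0)
ax=np.array(c) 
# ring: knurled z 65
Q=C[150:250,270:370].reshape(-1,3); R=Q[abs(Q[:,2]-65)<3]; c2,r2=cv2.minEnclosingCircle(R[np.hypot(*(R[:,:2]-ax).T)<55][:,:2].astype(np.float32)); print("ring",c2,r2)
B=C[170:215,250:295].reshape(-1,3); B=B[abs(B[:,2]-88)<3]; print("cheeks",B.mean(0),cv2.minAreaRect(B[:,:2].astype(np.float32)))
K_=C[170:190,250:270].reshape(-1,3); K_=K_[K_[:,2]>110]; print("knob",K_.mean(0),np.ptp(K_,axis=0))
J=C[215:262,295:325].reshape(-1,3); J=J[(J[:,2]>112)&(J[:,2]<126)]; print("arm fit",cv2.fitLine(J[:,:2].astype(np.float32),cv2.DIST_L2,0,.01,.01).ravel())
print("kn",g(130,157,115),"jawtip",g(276,404,118),"ball",g(382,98,58),"pins",g(285,178,92),g(250,207,92))
for nm,q,off in(("knob",g(130,157,115),90),("jaw",g(276,404,118),210),("ball",g(382,98,58),43.1)):
    w=q-ax; print(nm,np.hypot(*w),np.degrees(np.arctan2(w[1],w[0])))
w=np.array([590.9,-98])-ax; print("jar",np.hypot(*w),np.degrees(np.arctan2(w[1],w[0])))
Pn=C[170:215,285:325].reshape(-1,3); Pn=Pn[(abs(Pn[:,2]-92)<4)]; print("pins",len(Pn),np.round(Pn[::3],0).tolist())
```

```text
hub circ (574.6213989257812, 1.5532749891281128) 20.63564682006836
hub px [575.2061893   -0.83586475]
ring (574.9107666015625, 1.3812702894210815) 47.97964096069336
cheeks [613.21757933  89.51747794  87.94031505] ((615.7722778320312, 93.97579956054688), (70.36666107177734, 32.973243713378906), 65.07379913330078)
knob [621.62808879 109.39186887 126.90163347] [154.31393069  98.04361325 877.732925  ]
arm fit [ 9.6568489e-01 -2.5971660e-01  5.1856030e+02  1.6116373e+01]
kn [623.29053723 110.95841969] jawtip [475.9869875   25.43634685] ball [669.39814331 -44.01025851] pins [613.13446912  18.6664523 ] [595.48067843  40.20170485]
knob 119.74210082563475 66.01799663630412
jaw 101.48471923669871 166.38853319307768
ball 105.16019618402645 -25.675730973977107
jar 100.87540539692773 -80.71338123941733
pins 80 [[618.0, 21.0, 92.0], [617.0, 66.0, 88.0], [616.0, 19.0, 92.0], [615.0, 62.0, 88.0], [615.0, 19.0, 88.0], [615.0, 13.0, 90.0], [613.0, 21.0, 90.0], [613.0, 15.0, 91.0], [611.0, 23.0, 91.0], [610.0, 17.0, 93.0], [609.0, 23.0, 91.0], [609.0, 17.0, 91.0], [607.0, 62.0, 90.0], [605.0, 64.0, 90.0], [603.0, 64.0, 89.0], [601.0, 64.0, 91.0], [599.0, 64.0, 93.0], [597.0, 42.0, 94.0], [595.0, 44.0, 91.0], [595.0, 39.0, 91.0], [593.0, 42.0, 91.0], [593.0, 37.0, 91.0], [591.0, 42.0, 91.0], [591.0, 37.0, 88.0], [589.0, 42.0, 91.0], [589.0, 37.0, 91.0], [587.0, 39.0, 91.0]]
```

The fits agree: axis ≈ (575,1.5), stand yaw ≈ -24.5°, barrel ≈ -20.5°, ring ≈ 0.41, jar (591,-98), and the lid at z 69 is right. The crop shows the black-lidded clear jar right beside the ring. I am starting the move.

```bash
python3 -m creep '0 0 0.5 0.64 1 0 100;0 0 0.5 0.64 1 0 100;0 0 0.5 0.64 1 0 100;0 0 0.5 0.64 1 0 100;0 0 0.5 0.64 1 0 100;0 0 0.5 0.64 1 0 100;0 0 0.5 0.64 1 0 100;0 0 0.5 0.64 1 0 100'
```

```text
clock: 1.1
ee_pos: [388.9, -413.1, 229.9]
ee_rot: [0.956, -0.292, -0.001, 0.0]
contact_force: [-0.3, -0.1, 0.4]
width: 1.003
```

```bash
python3 -m creep '0 0 0.42 0.62 0.97 0 100;0 0 0.42 0.62 0.97 0 100;0 0 0.42 0.62 0.97 0 100;0 0 0.42 0.62 0.97 0 100;0 0 0.42 0.62 0.97 0 100;0 0 0.42 0.62 0.97 0 100;0 0 0.42 0.62 0.97 -0.4 100;0 0 0.42 0.62 0.97 -0.6 100' && python3 -m creep '0 0 0.42 0.62 0.97 -0.8 100;0 0 0.42 0.62 0.97 -0.8 100;0 0 0.42 0.62 0.97 -0.5 100;0 0 0.42 0.62 0.97 0 100;0 0 0 0 0 0 100'
```

```text
clock: 2.1
ee_pos: [522.0, -205.3, 204.3]
ee_rot: [0.999, -0.046, 0.0, 0.001]
contact_force: [-0.8, -0.1, -0.9]
width: 0.998
clock: 2.72
ee_pos: [587.3, -96.9, 144.2]
ee_rot: [0.997, 0.083, -0.002, -0.001]
contact_force: [0.2, -0.4, 0.9]
width: 0.997
```

```bash
python3 -m creep '0 0 0 0.14 -0.04 -1 100;0 0 0 0 0 -1 100;0 0 0 0 0 -1 100;0 0 0 0 0 -1 100;0 0 0 0 0 -0.5 100;0 0 0 0 0 0 20;0 0 0 0 0 0 20;0 0 0 0 0 0 20' && python3 -m creep '0 0 0 0 0 0 20;0 0 0 0 0 0 20'
```

```text
clock: 3.72
ee_pos: [593.8, -98.6, 32.1]
ee_rot: [0.996, 0.084, 0.0, 0.0]
contact_force: [-0.1, 0.3, -1.9]
width: 0.544
clock: 3.98
ee_pos: [594.2, -98.8, 33.2]
ee_rot: [0.997, 0.084, 0.001, 0.001]
contact_force: [-0.5, 0.5, -2.2]
width: 0.547
```

```bash
python3 -m creep '0 0 0 0 -0.3 1 20;0 0 0 0 -0.3 0.2 20;0 0 0 -0.9 -0.4 0 20;0 0 0 -0.9 -0.4 0 20;0 0 0 -0.9 -0.4 0 20;0 0 0 -0.9 -0.4 0 20;0 0 0 0 0 -0.7 20;0 0 0 0 0 0 20'
python3 - <<'E'
from h import *
p,d=snap("side","side1"); cv2.imwrite("pics/side1c.png",cv2.resize(p[100:300,180:480,::-1],None,fx=2.5,fy=2.5))
E
```

```text
clock: 4.97
ee_pos: [500.7, -156.2, 43.2]
ee_rot: [0.997, 0.083, 0.0, 0.0]
contact_force: [-0.1, -0.1, -2.2]
width: 0.543
```

View pics/side1c.png

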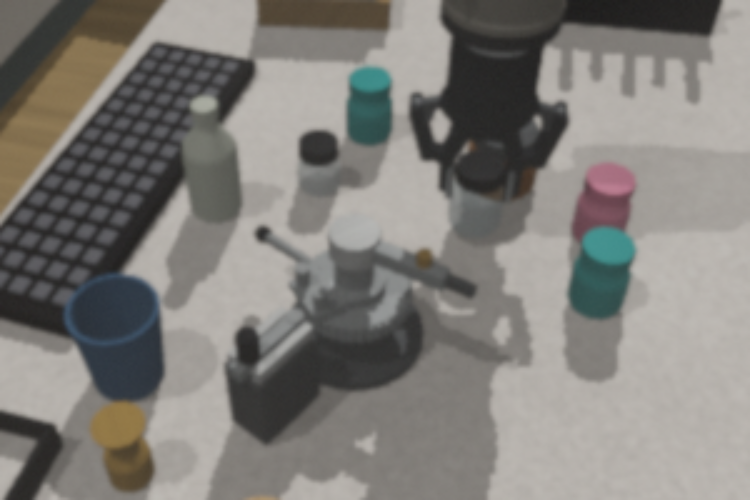

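Jar is held upright about 10 mm above the table at crop (480,195). I'll set it down and release.

```bash
python3 -m creep '0 0 0 0 0.2 -0.3 20;0 0 0 0 0 -0.1 20;0 0 0 0 0 0 20;0 0 0 0 0 0 100;0 0 0 0 0 0 100;0 0 0 0 0 0 100;0 0 0 0 0 0 100'
```

```text
clock: 5.9
ee_pos: [503.3, -149.9, 34.0]
ee_rot: [0.996, 0.084, 0.002, 0.0]
contact_force: [0.4, 0.4, 0.4]
width: 0.998
```

```bash
python3 -m creep '0 0 0 0 0 1 100;0 0 0 0 0 1 100;0 0 0 0 0 1 100;0 0 0 0 1 1 0;0 0 0 0 1 1 0;0 0 0 0 1 0.2 0;0 0 0 0 1 0 0;0 0 0 0 1 0 0' && python3 -m creep '0 0 0 0 1 0 0;0 0 0 0 1 0 0;0 0 -0.3 0 1 0 0;0 0 0 0 0.3 0 0'
python3 - <<'E'
from h import *
p,d=snap("top","top1"); C=cloud("top",d)
def lid(u,v,r,zl,h):
    Q=C[v-r:v+r,u-r:u+r].reshape(-1,3); Q=Q[abs(Q[:,2]-zl)<h]; return np.round(np.r_[Q.mean(0),(Q.max(0)-Q.min(0))[:2],len(Q)],1)
u,v=map(int,proj("top",[503,-150,70])); print(u,v,"jar",lid(u,v,22,70,6)); print("wide",lid(433,248,24,65,5)); print(observe()["ee_pos"])
E
```

```text
clock: 6.9
ee_pos: [502.5, -23.4, 168.9]
ee_rot: [0.997, 0.082, 0.002, 0.001]
contact_force: [0.4, -0.8, 0.0]
width: -0.003
clock: 7.4
ee_pos: [502.2, 62.7, 169.5]
ee_rot: [0.998, 0.061, 0.003, 0.001]
contact_force: [-0.5, 0.3, 0.3]
width: 0.001
394 241 jar [ 503.4 -148.9   69.2   39.9   44.5  383. ]
wide [ 489.1 -235.2   64.3   62.1   63.6  773. ]
[502.26822087  62.85014418 169.5176279 ]
```

```bash
python3 -m creep '0 0 0 -0.1 0 -1 0;0 0 0 0 0 -1 0;0 0 0 0 0 -0.7 0;0 0 0 0 -0.6 0 0;0 0 0 0 -0.4 0 0;0 0 0 0 -0.3 0 0;0 0 0 0 -0.3 0 0;0 0 0 0 0 0 0'
```

```text
clock: 8.45
ee_pos: [500.9, 15.6, 102.4]
ee_rot: [0.998, 0.061, 0.004, 0.002]
contact_force: [-0.7, 0.2, 0.0]
width: -0.004
```

```bash
python3 -m creep '0 0 0 0 -0.14 0 0;0 0 0 0 0 0 0'
python3 - <<'E'
from h import *
ax=np.array([574.8,1.5])
p,d=snap("side","side2"); C=cloud("side",d)
cv2.imwrite("pics/side2c.png",cv2.resize(p[150:290,230:430,::-1],None,fx=4,fy=4,interpolation=cv2.INTER_CUBIC))
pt_,dt=snap("top","top2"); Ct=cloud("top",dt)
for nm,c in(("side",C),("top",Ct)):
    Q=c.reshape(-1,3); r=np.hypot(*(Q[:,:2]-ax).T)
    P=Q[(abs(Q[:,2]-90)<4)&(r<50)&(r>28)&(Q[:,0]>570)]; w=P[:,:2]-ax
    a=np.degrees(np.arctan2(w[:,1],w[:,0])); print(nm,"pins",len(P),np.round(np.histogram(a,bins=np.arange(0,140,5))[0]),a.mean())
    P=Q[(abs(Q[:,2]-116)<9)&(r<104)&(r>30)&(Q[:,0]<560)&(abs(Q[:,1])<40)]; 
    if len(P)>5: w=P[:,:2]-ax; a=np.degrees(np.arctan2(w[:,1],w[:,0]))%360; print("arm",len(P),np.percentile(a,[5,25,50,75,95]))
E
```

```text
clock: 8.7
ee_pos: [501.2, 12.2, 102.7]
ee_rot: [0.998, 0.061, 0.005, 0.002]
contact_force: [-0.2, 0.4, 0.5]
width: -0.0
side pins 66 [ 0  0  0  0  0  0  1  3  9 13  7  0  0  0  0  2 12 11  8  0  0  0  0  0
  0  0  0] 66.17599288598967
arm 228 [161.66221148 164.50454299 174.95631047 178.52170495 183.54483324]
top pins 29 [ 0  0  0  0  0  0  0  4 11 11  3  0  0  0  0  0  0  0  0  0  0  0  0  0
  0  0  0] 44.763048898609455
```

View pics/side2c.png

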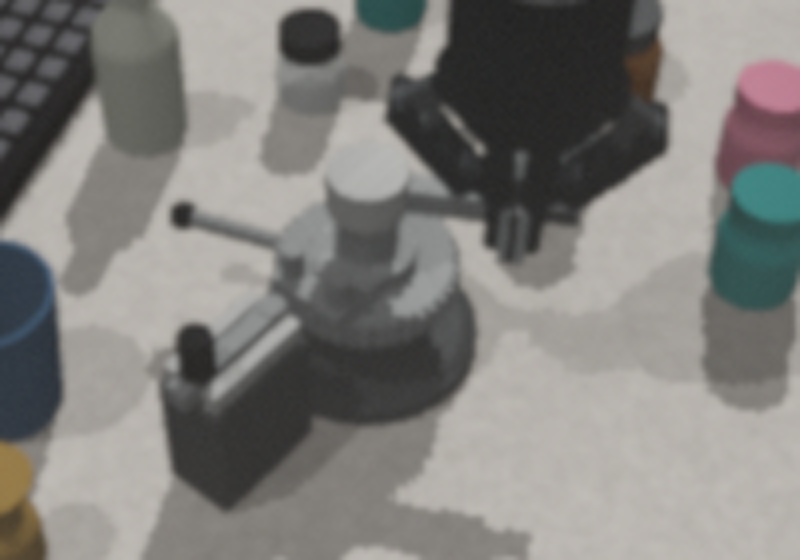

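Fork pins are at about 47° and 85°, so their middle is at 66° against the bolt line at 65.5°: aligned. Next is the bolt knob, from outside.

```bash
python3 -m creep '0 0 0 0 0.6 0 0;0 0 0 0 0.8 1 0;0 0 -0.65 0.8 0.8 0.8 0;0 0 -0.65 0.9 0.8 0 0;0 0 -0.65 1 0.8 0 0;0 0 -0.65 1 0.8 0 0;0 0 -0.65 1 0.8 0 0;0 0 -0.65 0.9 0.2 0 0' && python3 -m creep '0 0 0 0 0 0 0'
```

```text
clock: 9.8
ee_pos: [642.7, 166.9, 149.6]
ee_rot: [0.977, -0.215, 0.004, 0.002]
contact_force: [0.3, 0.4, 0.1]
width: 0.006
clock: 9.93
ee_pos: [643.1, 169.0, 149.1]
ee_rot: [0.977, -0.215, 0.004, 0.002]
contact_force: [-0.6, -0.0, -0.6]
width: 0.001
```

```bash
python3 -m creep '0 0 0 0.3 0 -1 0;0 0 0 0 0 -1 0;0 0 0 0 0 -0.15 0;0 0 0 -0.32 -0.69 0 0;0 0 0 -0.32 -0.69 0 0;0 0 0 0 0 0 0' && python3 -m creep '0 0 0 -0.1 -0.22 0 0;0 0 0 -0.1 -0.22 0 0;0 0 0 -0.1 -0.22 0 0'
```

```text
clock: 10.68
ee_pos: [631.3, 135.3, 96.5]
ee_rot: [0.977, -0.211, 0.004, 0.001]
contact_force: [0.2, 0.2, -0.7]
width: 0.002
clock: 11.05
ee_pos: [624.1, 119.0, 97.7]
ee_rot: [0.977, -0.211, 0.005, 0.0]
contact_force: [1.0, 2.0, -2.4]
width: -0.005
```

```bash
python3 -m creep '0 0 0 -0.04 -0.2 0 0;0 0 0 -0.06 -0.2 0 0;0 0 0 -0.06 -0.15 0 0' && python3 -m creep '0 0 0 -0.06 -0.14 0 0' && python3 -m creep '0 0 0 -0.06 -0.14 0 0'
```

```text
clock: 11.42
ee_pos: [619.5, 104.9, 97.7]
ee_rot: [0.978, -0.211, 0.005, -0.0]
contact_force: [-1.1, 2.0, 0.5]
width: 0.002
clock: 11.55
ee_pos: [618.5, 102.9, 98.0]
ee_rot: [0.978, -0.21, 0.006, -0.001]
contact_force: [6.0, 18.9, -6.7]
width: 0.0
clock: 11.68
ee_pos: [618.3, 102.8, 98.4]
ee_rot: [0.978, -0.209, 0.007, -0.004]
contact_force: [13.1, 23.6, -14.5]
width: -0.0
```

```bash
python3 -m creep '0 0 0 0.25 0.55 0 0;0 0 0 0.1 0.2 1 0;0 0 0 0 0 1 0;0 0 0.62 0.4 -0.95 0 0;0 0 0.62 0.4 -0.95 0 0;0 0 0.62 0.4 -0.95 0 0;0 0 0.62 0.4 -0.95 0 0;0 0 0 0 0 0 0'
python3 - <<'E'
from h import *
ax=np.array([574.8,1.5])
p,d=snap("side","side3"); C=cloud("side",d)
cv2.imwrite("pics/side3c.png",cv2.resize(p[150:290,230:430,::-1],None,fx=4,fy=4,interpolation=cv2.INTER_CUBIC))
Q=C.reshape(-1,3); w=Q[:,:2]-ax; r=np.hypot(*w.T); a=np.degrees(np.arctan2(w[:,1],w[:,0]))
P=(abs(Q[:,2]-56)<9)&(r<112)&(r>60)&(abs(a+10)<25)
print("bar",P.sum(),np.median(a[P]),r[P].max())
P=(Q[:,2]>108)&(Q[:,2]<120)&(abs(a-65)<25)&(r>70)&(r<140); print("knob",P.sum(),np.median(Q[P],axis=0),np.median(r[P]),np.median(a[P]))
print(observe()["joint_positions"])
E
```

```text
clock: 12.68
ee_pos: [669.3, 24.2, 150.1]
ee_rot: [0.999, -0.032, 0.006, -0.003]
contact_force: [-0.2, -0.2, -0.6]
width: 0.002
bar 119 -2.7404361515714437 109.28085608350959
knob 74 [611.42740931  89.06473601 114.49061078] 94.71293987813026 67.3998525505346
[ 0.20055496  0.52471204 -0.4556689   1.67750026  0.2622976   0.9868015
 -0.40740271]
```

View pics/side3c.png

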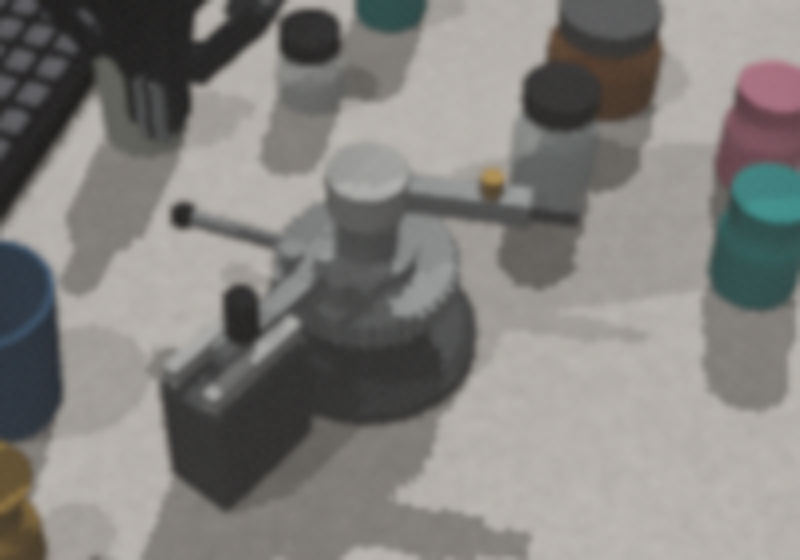

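Bolt knob has moved in to about 92 mm (crop 240,315) and hit a hard stop at 25 N. The bar is clear, pointing to crop (180,213), and the jar is well away. Lowering beside the bar and starting to sweep.

```bash
python3 -m creep '0 0 0 -0.16 0 -1 0;0 0 0 0 0 -1 0;0 0 0 0 0 -1 0;0 0 0 0 0 -1 0;0 0 0 0 0 -0.2 0;0 0 0 0 0 0 0' && python3 -m creep '0 0 -1 0.06 -0.49 0 0;0 0 -1 0.02 -0.5 0 0;0 0 -1 -0.05 -0.5 0 0;0 0 -1 -0.12 -0.49 0 0'
```

```text
clock: 13.48
ee_pos: [664.2, 32.2, 44.1]
ee_rot: [0.999, -0.031, 0.007, -0.004]
contact_force: [0.2, 0.2, 0.4]
width: -0.003
clock: 13.98
ee_pos: [664.6, -14.3, 49.3]
ee_rot: [0.95, -0.312, 0.011, -0.004]
contact_force: [1.3, 3.8, -2.7]
width: -0.002
```

```bash
python3 -m creep '0 0 -0.75 -0.14 -0.49 -0.2 0;0 0 -0.75 -0.2 -0.47 -0.1 0;0 0 -0.75 -0.26 -0.44 -0.1 0;0 0 -0.75 -0.32 -0.4 -0.1 0'
```

```text
clock: 14.48
ee_pos: [647.0, -56.0, 44.4]
ee_rot: [0.861, -0.509, 0.017, -0.006]
contact_force: [2.2, 2.4, 2.5]
width: 0.001
```

```bash
python3 -m creep '0 0 -0.6 -0.37 -0.36 0 0;0 0 -0.6 -0.42 -0.3 0 0;0 0 -0.6 -0.45 -0.24 0 0'
```

```text
clock: 14.85
ee_pos: [619.1, -76.6, 48.9]
ee_rot: [0.788, -0.616, 0.02, -0.007]
contact_force: [2.5, 1.1, -2.7]
width: -0.002
```

```bash
python3 -m creep '0 0 -0.3 -0.28 -0.12 -0.2 0;0 0 -0.3 -0.28 -0.1 0 0' && python3 -m creep '0 0 0 -0.2 -0.06 0 0' && python3 -m creep '0 0 0 -0.2 -0.06 0 0'
```

```text
clock: 15.1
ee_pos: [606.8, -81.6, 46.1]
ee_rot: [0.76, -0.649, 0.023, -0.008]
contact_force: [2.9, 1.0, -2.3]
width: 0.001
clock: 15.22
ee_pos: [601.7, -82.8, 46.3]
ee_rot: [0.76, -0.649, 0.023, -0.008]
contact_force: [3.7, 2.7, -1.0]
width: 0.0
clock: 15.35
ee_pos: [596.6, -83.9, 46.3]
ee_rot: [0.761, -0.648, 0.023, -0.008]
contact_force: [3.7, 2.9, -1.8]
width: -0.001
```

```bash
python3 -m creep '0 0 0 -0.16 -0.02 0 0' && python3 -m creep '0 0 0 -0.16 -0.02 0 0' && python3 -m creep '0 0 0 -0.16 -0.02 0 0'
```

```text
clock: 15.48
ee_pos: [593.6, -84.1, 46.7]
ee_rot: [0.761, -0.648, 0.023, -0.009]
contact_force: [15.7, 1.6, -7.3]
width: 0.002
clock: 15.6
ee_pos: [592.1, -84.1, 47.2]
ee_rot: [0.761, -0.648, 0.025, -0.011]
contact_force: [24.0, 2.5, -17.2]
width: -0.002
clock: 15.72
ee_pos: [591.6, -84.6, 48.1]
ee_rot: [0.762, -0.647, 0.028, -0.014]
contact_force: [26.4, 0.1, -17.7]
width: 0.003
```

Hard stop at 26 N. Backing off and raising for the final check.

```bash
python3 -m creep '0 0 0 0.6 0 0 0;0 0 0 0.4 -0.1 0.8 0;0 0 0 0.1 -0.3 1 0;0 0 0 0 -0.8 1 0;0 0 0 0 -1 1 0;0 0 0 0 -1 1 0;0 0 0 0 -1 0.5 0;0 0 0 0 -1 0 0'
python3 - <<'E'
from h import *
ax=np.array([574.8,1.5])
p,d=snap("side","side4"); pt_,dt=snap("top","top4")
a4=cv2.resize(p[150:290,230:430,::-1],(500,350),interpolation=cv2.INTER_CUBIC); b4=cv2.resize(pt_[100:300,190:470,::-1],(490,350),interpolation=cv2.INTER_CUBIC)
cv2.imwrite("pics/fin.png",cv2.resize(np.hstack([a4,b4]),(800,283)))
for nm,dd in(("side",d),("top",dt)):
    Q=cloud(nm,dd).reshape(-1,3); w=Q[:,:2]-ax; r=np.hypot(*w.T); a=np.degrees(np.arctan2(w[:,1],w[:,0]))
    f=lambda P:(P.sum(),np.round(np.median(Q[P],axis=0),1),round(np.median(r[P]),1),round(np.median(a[P]),1)) if P.any() else None
    print(nm,"bar",f((abs(Q[:,2]-58)<6)&(r<100)&(r>65)&(abs(a+85)<15)))
    print("knob",f((Q[:,2]>110)&(Q[:,2]<119)&(abs(a-65)<15)&(r>70)&(r<140)))
    print("jar",f((abs(Q[:,2]-69)<4)&(np.hypot(Q[:,0]-503,Q[:,1]+149)<30)))
    P=(abs(Q[:,2]-90)<4)&(r<50)&(r>28)&(Q[:,0]>570); print("pins",P.sum(),np.histogram(a[P],bins=np.arange(20,120,5))[0])
E
```

```text
clock: 16.73
ee_pos: [616.0, -217.5, 182.9]
ee_rot: [0.764, -0.645, 0.024, -0.01]
contact_force: [-0.1, 0.6, -0.2]
width: 0.002
side bar (np.int64(27), array([578.3, -90.8,  60. ]), np.float64(92.4), np.float64(-87.9))
knob (np.int64(67), array([611.4,  88.1, 114.6]), np.float64(94.4), np.float64(66.8))
jar (np.int64(228), array([ 502. , -144.9,   69.8]), np.float64(164.1), np.float64(-116.3))
pins 105 [ 0  0  0  8  9 14  1  3 12 12  9  7 12 12  6  0  0  0  0]
top bar (np.int64(88), array([577.6, -81. ,  59.5]), np.float64(82.5), np.float64(-87.7))
knob (np.int64(69), array([611.7,  85.5, 113.8]), np.float64(91.9), np.float64(66.4))
jar (np.int64(374), array([ 503.5, -149. ,   69.4]), np.float64(167.1), np.float64(-115.3))
pins 106 [ 0  0  1  9 12  8  0  4 14 13 13  7 11 11  3  0  0  0  0]
```

View pics/fin.png

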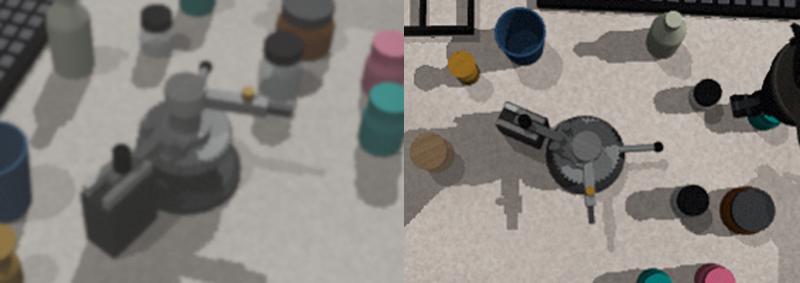

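The knob is at 91.9 mm (home is 92). The bar is at -87.7°, against -84.5° expected minus up to 3° of pin play, so the ring is at its end. The jar stands at (503,-149). The arm is clear, so I'm handing in.

```bash
python3 -c "from cell import sign_off; print(sign_off())"
```

```text
the job is handed in; nothing more can be done
None
```

The vise is locked, and I handed the job in at about 17 s of the 69 s allowed.

- **Jar:** I lifted it clear first and set it down about 166 mm from the axis. It stands upright there, with its lid at z 69 mm.
- **Barrel:** I turned it by the jaw arm until the middle of the fork was at 66°, against the bolt line at 65.5°.
- **Bolt:** I pushed it to its hard stop at about 25 N. The last picture put its knob at 91.9 mm from the axis, and home is 92 mm.
- **Lock ring:** I swept the bar clockwise to its hard end, at about 26 N. It met nothing on the way but the ring's own steady friction.

**Disagreements in the last checks:**
- The bar ended at -87.7° where I expected -84.5°. The 2 mm of play between the bolt's nose and the pins would account for that.
- The side camera put the knob at 94.4 mm, about 2.5 mm farther out than the top camera. I trusted the top camera because the bolt had reached its stop.

I did not measure the other things on the table again at the end, apart from one check of the wide jar after placing the jar, which had not moved. They look unmoved in the last picture, which does not show all of them clearly. The arm finished clear of everything.

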